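Set the slip fit on a hold-down thumbscrew

ROBOT

A 6-joint arm with a two-finger parallel gripper is mounted at the origin on a cart in front of the work surface, level with it; the furniture and walls round the work are solid. World frame = base frame: x ahead of the robot, y to its left, z up, the work surface at z = 0. Lengths are in mm, angles in rad, forces in N, time in s.
With the tool pointing down it reaches from about 400 to 925 mm from the base axis. Payload 12.5 kg.
Tool frame: the origin (TCP) lies midway between the tips of the shut fingers; the grasp point (between the pads) lies 19 mm behind it; z points along the fingers, y is the line along which they close (so a half turn about z gives the same grasp; the last joint's range is limited). The gripper opens to 95 mm and grips with 3 to 60 N. Pads are 20 mm wide; open, the fingers measure 119 mm over their backs; the gripper's body (75 mm by 180 mm) begins 59 mm behind the grasp point.
Start: joints at [-1.245, 0.491, 1.559, -0, 1.092, -0.106], TCP at [261.591, -567.642, 214.661] pointing down, gripper open.
Joint ranges: [-3.1, 3.1], [-0.84, 2.19], [0.05, 2.79], [-1.13, 4.28], [0.06, 2.93], [-2.69, 2.69]. Speed limits (rad/s): [2.22, 2.22, 2.79, 3.14, 3.14, 3.14].

INTERFACE

Orientations are given as [roll, pitch, yaw] about the fixed x, y, z axes, in that order (R = Rz(yaw) Ry(pitch) Rx(roll)).
In Python, from cell import state, read_camera, job_done gives the robot as it stands.
- The arm moves only by the tool carry_out, never from a script. Its argument "moves" is a list of rows, each an object with "slide": the shift along the tool's x, y, z as a fraction of full scale, a list of three; "spin": the turn about the tool's z as a fraction of full scale. A call has 1 to 12 rows; each row shifts and turns the commanded pose from where the row before left it, along the tool's axes as they then stand; what a row does not reach is not made up. Full scale, the value 1, is 0.4 m for a shift and 30 degrees for a turn. A row lasts 1/12 s, in which the tool goes at most 41.7 mm and 7.16 degrees, less where a joint would pass 70% of its speed; a pose out of reach is approached as far as the arm can. A call with a number of a shift or a turn outside -1 to 1 is refused whole. A call with a gripper value outside its range is refused whole. "hand" is the closure, from 0 (fully open) to 1 (shut), set as the call begins (left out, the last holds). The fingers move at their own pace and stop on an object; the grip force is fixed at half the most. Time passes only in rows, so rows that do not move let the fingers close. It gives the time, the measured TCP pose, the force, the opening and the grip force at its end, in the units of the state.
- state(): the state, without advancing time (a new reading comes with each control period).
- read_camera(name): name is "side" or "top" or "wrist"; returns a dict with "color" (420x560x3 uint8, red, green, blue), "K" (3x3 intrinsics, pixels), "k1" (the pictures are not rectified: a ray, as slopes to the right and down, at radius r is drawn at 1 + k1 r^2 times it, then the intrinsics apply), "R" (3x3) and "t" (3): a world point X has camera coordinates R X + t. Camera axes: x right, y down, z forward; pixel columns grow to the right and rows downward; lengths in mm; the calibration is good to about 2 mm. A picture is of the moment at which its call begins. There is no depth.
- job_done(): hands the job in; it is judged then, once.
The state is a dict: "t": time; "joints": joint angles; "qvel": joint speeds; "tau": joint torques, N m; "eef_pos": TCP position; "tcp_rot": TCP orientation; "ft_force": force on the tool from outside, world axes, zero at the start; "moment": the same for the moment, N m; "opening": opening from 0.0 (shut) to 1.0 (fully open); "grip_force": force on a finger pad.
Only numpy, scipy, OpenCV 4.12 (cv2) and the standard library are available. Lean on these libraries where they do the work, as an engineer would, in place of code of your own. Each camera call takes 0.05 s, during which the arm holds its last target. There are 200 camera calls.

TASK

The wood strip under the red thumbscrew should be guided but still free to slide. Turn the red thumbscrew clockwise (seen from above) until it bottoms, then back it off one eighth of a turn (45 degrees) and let go. Leave the blue thumbscrew on the other fixture as it is.

Things in the scene. Friction and masses are not known exactly. Their poses are not given: they have to be found in the camera images.
- red_screw (a joint): Turn of the red thumbscrew about its vertical axis, rad: 0 is bottomed (hard stop), growing as it is backed off (anticlockwise from above); an eighth of a turn is 0.785. It starts between 1.1 and 1.35; a second hard stop is at 1.45. It turns stiffly (0.06 N m), stays where it is left and does not noticeably rise or sink.
- red_grip (a point): Point on the red thumbscrew's axis, mid-height of its upright wing, 113 mm above the bench. The wing is a flat bar 44 mm long, 12 mm thick, 30 mm high (95 to 125 mm above the bench), with a white dot on top near one end. The point turns with the screw: x level along the wing towards the dot, y across its thickness, z up.
- red_fixture: Grey steel hold-down fixed to the bench; origin: base centre at bench height, under the screw. Base 90 x 130 x 12 mm; bridge 40 mm wide along its y, top at 83 mm, a wood strip passing under it along x. On it a round index plate, 64 mm across, top at 87 mm, with a black line every eighth of a turn. Bottomed, the wing lies along the strip, its dot end to the fixture's +x (away from the robot).
- blue_tip (a point): Dot end of the wing of the blue thumbscrew, 113 mm above the bench, 22 mm from that screw's axis (x points along the wing from the axis to this tip). It stands on a like fixture beside the red one (either may be left or right) and must not be turned.

How it is judged (in metres and radians):
On the way:
1. the red thumbscrew is turned clockwise until it bottoms (within about 5 degrees of the stop) (value of joint red_screw below 0.09 rad), for 0.2 s.
At the end, for the whole second after the job is handed in: After bottoming, the red thumbscrew stands backed off one eighth of a turn, 45 degrees from its stop, within 12 degrees either way (value of joint red_screw between 0.575 and 0.995 rad); the robot touches nothing.
It fails at once if the blue thumbscrew is turned (its wing tip moves more than 5 mm) (distance of blue_tip from where it was at the start of the episode above 0.005 m).
It also fails if it takes over 35 s, if anything falls off the work surface, if the arm or the gripper's body presses on something with over 40 N, if the wrist force passes 120 N, or if a joint passes its speed limit or range.

## Working session

There is one attempt and no reset: what is moved stays moved. The work goes in short steps, Python scripts to look and compute and a tool call to move; the robot and the scene stay as the last step left them, time stands still between calls to the robot, and variables do not carry over. Pictures are saved under pics/ and viewed, at most 10 in all, crops included, and the job is handed in when it is done.

Besides the shell and the picture viewer there is one more tool, called after "Emit:" in YAML: its name, and indented under it one key for each argument. carry_out: Moves the arm, as the interface text tells. Shift numbers are shares of 0.4 m and turn numbers shares of 30 degrees, none past 1 either way. Its arguments: {"type":"object","properties":{"moves":{"type":"array"},"hand":{"type":"number"}},"required":["moves"]}

```bash
mkdir -p pics; cat > h.py <<'E'
import numpy as np, cv2
from cell import state, read_camera, job_done
def save(c,n): cv2.imwrite(f'pics/{n}.png',c['color'][:,:,::-1])
def ray(c,px):
    K=np.array(c['K']);d=np.array([[px]],float)
    u=cv2.undistortPoints(d,K,np.array([0,0,0,0,0.])+np.array([c['k1'],0,0,0,0]))[0,0]
    R=np.array(c['R']);t=np.array(c['t']).ravel()
    return -R.T@t, R.T@np.array([u[0],u[1],1])
def plane(c,px,z):
    o,d=ray(c,px); return o+d*(z-o[2])/d[2]
def blobs(c,lo,hi,amin=15):
    h=cv2.cvtColor(c['color'],cv2.COLOR_RGB2HSV)
    m=cv2.inRange(h,lo,hi)
    n,l,s,ce=cv2.connectedComponentsWithStats(m)
    return [(s[i,4],s[i,:4].tolist(),ce[i].round(1).tolist()) for i in range(1,n) if s[i,4]>=amin],l
def red(c):
    c2=dict(c);c2['color']=c['color'][:,:,::-1].copy()
    return blobs(c2,(110,120,60),(130,255,255))
E
python3 - <<'E'
from h import *
for n in ('top','side'):
    c=read_camera(n);save(c,n+'0')
    b,_=red(c);print(n,[(x,plane(c,x[2],120).round()) for x in b])
print(state())
E
```

```text
top [((np.int32(2713), [0, 58, 32, 116], [11.6, 117.5]), array([680., 442., 120.])), ((np.int32(383), [0, 67, 43, 112], [33.9, 133.7]), array([651., 403., 120.])), ((np.int32(106), [57, 85, 4, 41], [58.7, 104.4]), array([703., 362., 120.])), ((np.int32(108), [59, 128, 4, 44], [60.4, 149.4]), array([622., 356., 120.])), ((np.int32(78), [475, 139, 38, 22], [491.4, 150.9]), array([ 605., -384.,  120.])), ((np.int32(102), [499, 151, 32, 14], [515.4, 157.8]), array([ 592., -423.,  120.])), ((np.int32(24), [482, 164, 10, 6], [486.6, 166.7]), array([ 578., -374.,  120.])), ((np.int32(58), [0, 183, 32, 5], [15.2, 185.5]), array([561., 430., 120.])), ((np.int32(393), [0, 202, 17, 34], [5.8, 217.7]), array([506., 443., 120.])), ((np.int32(222), [345, 223, 23, 20], [355.3, 233.7]), array([ 467., -146.,  120.])), ((np.int32(447), [140, 302, 67, 25], [172.0, 312.1]), array([343., 162., 120.])), ((np.int32(704), [260, 304, 82, 16], [300.7, 311.6]), array([340., -51., 120.])), ((np.int32(443), [147, 315, 64, 32], [179.5, 332.3]), array([310., 149., 120.])), ((np.int32(388), [546, 345, 14, 38], [553
[... 1203 characters left out ...]
0.]))]
{'t': 0.1, 'joints': array([-1.24463783e+00,  4.91480990e-01,  1.55937358e+00, -6.98238153e-07,
        1.09173920e+00, -1.05589285e-01]), 'qvel': array([ 3.11228829e-05, -1.49874027e-03, -2.75921396e-03, -2.33326817e-04,
       -1.96962695e-03, -2.04883071e-03]), 'tau': array([ 3.45285844e-03, -6.13622618e+01, -2.58603662e+01,  6.94039883e-02,
        4.70371626e-02, -5.31223816e-05]), 'eef_pos': array([ 261.49300189, -567.42715745,  214.13669776]), 'tcp_rot': array([-3.14059704e+00, -1.04895563e-04,  4.31748051e-01]), 'ft_force': array([ 0.29413005, -0.14154548, -0.47706542]), 'moment': array([-0.00263193, -0.02881415, -0.03964809]), 'grip_force': 0.0, 'opening': 1.0015882931156854}
```

View pics/top0.png

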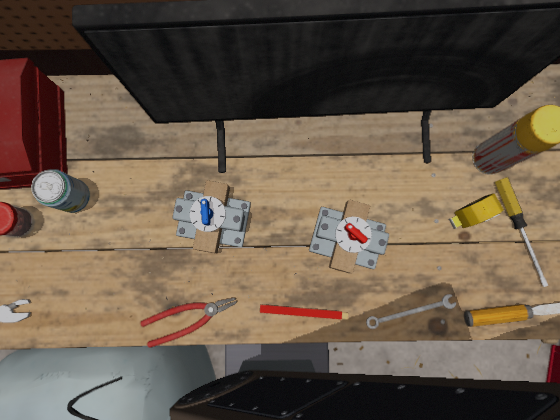

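View pics/side0.png

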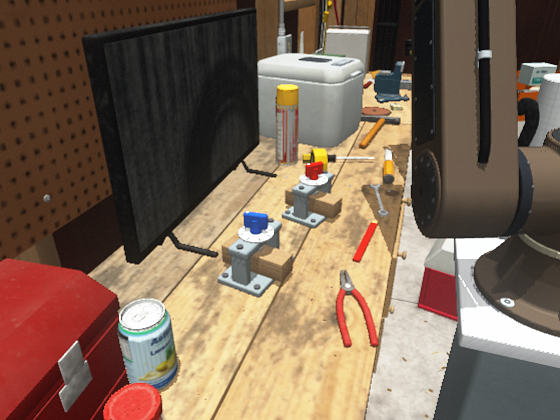

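Top shows the red wing at about (355,233) with its dot end up-left near (347,226), and the blue one at (206,212). Side shows both fixtures with the monitor behind them. Next I measure the plate centre and the wing direction.

```bash
cat >> h.py <<'E'
def wing(c,guess,r=60):
    """red wing mask in window; returns minAreaRect corners"""
    h=cv2.cvtColor(c['color'],cv2.COLOR_RGB2HSV)
    m=cv2.inRange(h,(0,140,70),(8,255,255))|cv2.inRange(h,(172,140,70),(180,255,255))
    w=np.zeros_like(m);cv2.circle(w,tuple(int(v) for v in guess),r,255,-1);m&=w
    cs,_=cv2.findContours(m,cv2.RETR_EXTERNAL,cv2.CHAIN_APPROX_NONE)
    return max(cs,key=cv2.contourArea),m
def white(c,guess,r):
    h=cv2.cvtColor(c['color'],cv2.COLOR_RGB2HSV)
    m=cv2.inRange(h,(0,0,185),(180,35,255))
    w=np.zeros_like(m);cv2.circle(w,tuple(int(v) for v in guess),r,255,-1);m&=w
    return m
E
python3 - <<'E'
from h import *
c=read_camera('top')
ct,m=wing(c,(355,233),25)
print(cv2.minAreaRect(ct))
w=white(c,(354,233),24)
pts=np.argwhere(w)[:,::-1]
hull=cv2.convexHull(pts.astype(np.int32)); e=cv2.fitEllipse(hull);print(e,plane(c,e[0],87))
print([plane(c,p,125).round() for p in cv2.boxPoints(cv2.minAreaRect(ct))])
x=cv2.resize(c['color'][203:263,315:395,::-1],None,fx=8,fy=8,interpolation=cv2.INTER_CUBIC)
cv2.imwrite('pics/crop0.png',x)
o,d=ray(c,(355,233));print(o)
E
```

```text
((354.5000305175781, 234.00003051757812), (24.748737335205078, 12.020814895629883), 45.0)
((353.0534362792969, 234.04373168945312), (34.70558547973633, 35.37383270263672), 148.020751953125) [ 469.33125875 -147.54936615   87.        ]
[array([ 474., -123.,  125.]), array([ 489., -137.,  125.]), array([ 459., -166.,  125.]), array([ 445., -151.,  125.])]
[404.46794557 -15.94668987 955.43942117]
```

View pics/crop0.png

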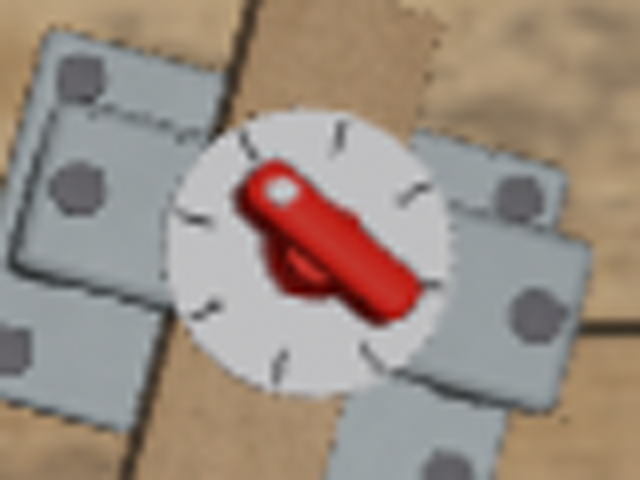

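The crop shows the plate centre near (353,234) px, which is about (469,-147) mm. The wing heads roughly 47° and the zero line about -14°, which gives a screw angle near 1.07. I'll move above it.

Emit:
carry_out:
  hand: 0
  moves:
    - {"slide":[0.076,-0.0614,0],"spin":0}
    - {"slide":[0.076,-0.0614,0],"spin":0}
    - {"slide":[0.076,-0.0614,0],"spin":0}
    - {"slide":[0.076,-0.0614,0],"spin":0}
    - {"slide":[0.076,-0.0614,0],"spin":0}
    - {"slide":[0.076,-0.0614,0],"spin":0}
    - {"slide":[0.076,-0.0614,0],"spin":0}
    - {"slide":[0.076,-0.0614,0],"spin":0}
    - {"slide":[0.076,-0.0614,0],"spin":0}
    - {"slide":[0.076,-0.0614,0],"spin":0}
    - {"slide":[0.076,-0.0614,0],"spin":0}
    - {"slide":[0.076,-0.0614,0],"spin":0}

```text
t: 1.15
eef_pos: [470.0, -145.4, 214.7]
tcp_rot: [3.141, -0.0, 0.432]
ft_force: [0.9, -1.4, 0.4]
opening: 1.002
grip_force: 0.0
```

Emit:
carry_out:
  moves:
    - {"slide":[0,0,0],"spin":-0.19}
    - {"slide":[0,0,0],"spin":-0.19}
    - {"slide":[0,0,0],"spin":-0.19}
    - {"slide":[0,0,0],"spin":-0.19}
    - {"slide":[0,0,0],"spin":0}
    - {"slide":[0,0,0],"spin":0}

```text
t: 1.65
eef_pos: [469.5, -147.3, 214.5]
tcp_rot: [-3.141, 0.0, 0.827]
ft_force: [0.1, 0.2, -0.8]
opening: 0.998
grip_force: 0.0
```

```bash
python3 - <<'E'
from h import *
c=read_camera('wrist');save(c,'w1')
s=state();print(s['t'],s['eef_pos'],s['tcp_rot'],s['joints'])
R=np.array(c['R']);print(R,-R.T@np.array(c['t']).ravel(),c['k1'])
E
```

```text
1.7 [ 469.52584497 -147.30833772  214.59347843] [3.14158038e+00 6.93197030e-05 8.26205106e-01] [-4.38295550e-01  3.02976848e-01  1.87634027e+00 -8.50648209e-05
  9.62284736e-01  3.06344298e-01]
[[ 7.35126493e-01 -6.77929952e-01  1.38415064e-04]
 [-6.48293902e-01 -7.02930330e-01  2.92581559e-01]
 [-1.98252506e-01 -2.15174189e-01 -9.56240562e-01]] [524.95263238 -87.140561   383.87429995] 0.006359821888554893
```

View pics/w1.png

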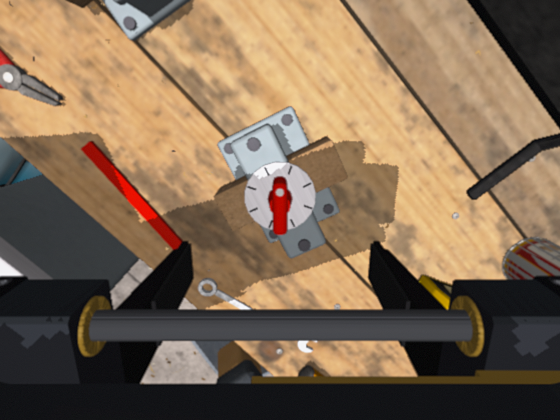

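The wrist view shows the red wing at about (280,205) with its dot at (280,190), centred between the fingers.

```bash
python3 - <<'E'
from h import *
c=read_camera('wrist')
w=white(c,(281,198),45)
k=cv2.connectedComponentsWithStats(w);i=1+np.argmax(k[2][1:,4])
e=cv2.fitEllipse(cv2.convexHull(np.argwhere(k[1]==i)[:,::-1].astype(np.int32)))
print('plate',e,plane(c,e[0],87))
ct,m=wing(c,(281,200),45);bx=cv2.boundingRect(ct);print('red bbox',bx)
top=m.copy()
# dot: white blob within wing
d=white(c,(280,191),7);p=np.argwhere(d)[:,::-1].mean(0);D=plane(c,p,125)
print('dot',p,D)
C=plane(c,e[0],87);v=D-C;print('r,heading',np.hypot(v[0],v[1]),np.degrees(np.arctan2(v[1],v[0])))
# wing edges left/right per row at top face
for y in range(bx[1],bx[1]+bx[3],4):
    xs=np.where(m[y])[0]
    if len(xs): print(y,xs.min(),xs.max(),plane(c,((xs.min()+xs.max())/2,y),125)[:2].round(1))
x=cv2.resize(c['color'][150:250,220:345,::-1],None,fx=6,fy=6,interpolation=cv2.INTER_CUBIC);cv2.imwrite('pics/crop1.png',x)
E
```

```text
plate ((277.37030029296875, 192.23568725585938), (68.37168884277344, 77.58679962158203), 144.2909698486328) [ 469.83442933 -143.17533592   87.        ]
red bbox (269, 177, 22, 58)
dot [nan nan] [nan nan nan]
r,heading nan nan
177 277 281 [ 486.  -128.1]
181 274 285 [ 484.1 -130.6]
185 273 285 [ 481.7 -132.7]
189 273 286 [ 479.8 -135.2]
193 270 289 [ 477.7 -137.6]
197 269 290 [ 475.5 -139.9]
201 269 290 [ 473.3 -142.3]
205 270 289 [ 471.1 -144.7]
209 271 288 [ 468.9 -147.1]
213 273 285 [ 466.4 -149.3]
217 274 285 [ 464.4 -152. ]
221 273 285 [ 461.8 -154.1]
225 274 285 [ 459.8 -156.9]
229 273 286 [ 457.5 -159.4]
233 274 284 [ 454.9 -161.6]<stdin>:10: RuntimeWarning: Mean of empty slice.
  ret = um.true_divide(
```

View pics/crop1.png

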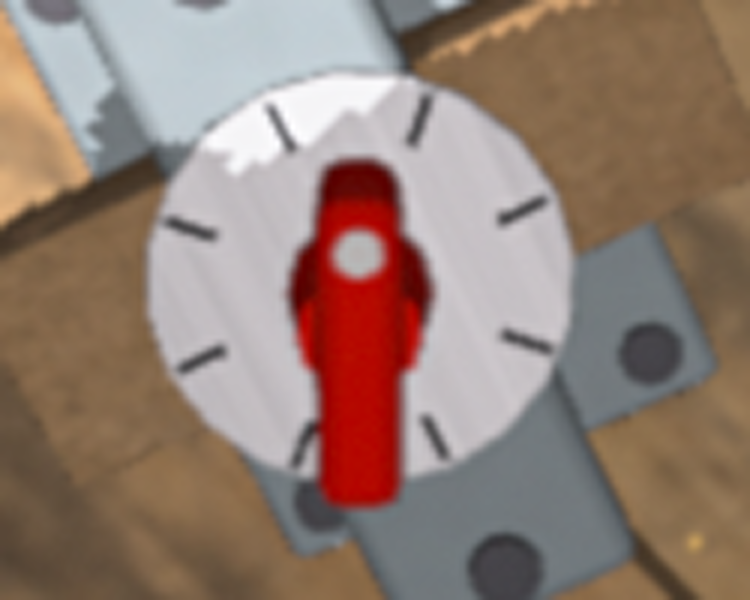

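The wing is aligned with the tool yaw (47.3°) and the axis is within 1 mm of the TCP. The ticks put the screw at about 64°. I'll descend and grip.

Emit:
carry_out:
  moves:
    - {"slide":[0,0,0.075],"spin":0}
    - {"slide":[0,0,0.075],"spin":0}
    - {"slide":[0,0,0.075],"spin":0}
    - {"slide":[0,0,0.0725],"spin":0}
    - {"slide":[0,0,0],"spin":0}
    - {"slide":[0,0,0],"spin":0}

```text
t: 2.25
eef_pos: [469.2, -147.2, 95.2]
tcp_rot: [-3.139, 0.001, 0.828]
ft_force: [0.9, 0.0, 0.3]
opening: 0.998
grip_force: 0.0
```

Emit:
carry_out:
  hand: 1
  moves:
    - {"slide":[0,0,0],"spin":0}
    - {"slide":[0,0,0],"spin":0}
    - {"slide":[0,0,0],"spin":0}
    - {"slide":[0,0,0],"spin":0}
    - {"slide":[0,0,0],"spin":0}
    - {"slide":[0,0,0],"spin":0}
    - {"slide":[0,0,0],"spin":0}
    - {"slide":[0,0,0],"spin":0}
    - {"slide":[0,0,0],"spin":0}
    - {"slide":[0,0,0],"spin":0}

```text
t: 3.08
eef_pos: [469.5, -147.3, 95.6]
tcp_rot: [-3.142, 0.0, 0.83]
ft_force: [0.8, -0.4, 0.0]
opening: 0.356
grip_force: 0.0
```

Emit:
carry_out:
  moves:
    - {"slide":[0,0,0],"spin":0}
    - {"slide":[0,0,0],"spin":0}
    - {"slide":[0,0,0],"spin":0}
    - {"slide":[0,0,0],"spin":0}
    - {"slide":[0,0,0],"spin":0}
    - {"slide":[0,0,0],"spin":0}
    - {"slide":[0,0,0],"spin":0}

```text
t: 3.67
eef_pos: [469.0, -146.9, 95.6]
tcp_rot: [-3.14, 0.0, 0.83]
ft_force: [-2.8, 5.2, 4.1]
opening: 0.127
grip_force: 30.0
```

Emit:
carry_out:
  moves:
    - {"slide":[0,0,0],"spin":0.16}
    - {"slide":[0,0,0],"spin":0.16}
    - {"slide":[0,0,0],"spin":0.16}
    - {"slide":[0,0,0],"spin":0.16}
    - {"slide":[0,0,0],"spin":0.16}
    - {"slide":[0,0,0],"spin":0.16}
    - {"slide":[0,0,0],"spin":0.16}
    - {"slide":[0,0,0],"spin":0.16}
    - {"slide":[0,0,0],"spin":0.16}
    - {"slide":[0,0,0],"spin":0.16}
    - {"slide":[0,0,0],"spin":0.16}
    - {"slide":[0,0,0],"spin":0}

```text
t: 4.67
eef_pos: [469.1, -147.1, 95.6]
tcp_rot: [-3.141, 0.001, -0.095]
ft_force: [-4.2, 3.1, 2.7]
opening: 0.12
grip_force: 30.0
```

```bash
python3 - <<'E'
from h import *
s=state();print(s['t'],s['tcp_rot'],s['moment'],s['ft_force'],s['joints'][5])
E
```

```text
4.6667 [-3.14135517e+00  9.57104522e-04 -9.54850892e-02] [ 0.54631613  0.79612354 -0.10140127] [-4.22933176  3.09630404  2.74435893] 1.2281631824962322
```

Emit:
carry_out:
  moves:
    - {"slide":[0,0,0],"spin":0.06}
    - {"slide":[0,0,0],"spin":0.06}
    - {"slide":[0,0,0],"spin":0.06}
    - {"slide":[0,0,0],"spin":0}
    - {"slide":[0,0,0],"spin":0}

```text
t: 5.08
eef_pos: [469.1, -147.2, 95.6]
tcp_rot: [-3.141, 0.001, -0.183]
ft_force: [-4.4, 3.6, 4.1]
opening: 0.127
grip_force: 30.0
```

```bash
python3 - <<'E'
from h import *
s=state();print(s['t'],s['tcp_rot'],s['moment'],s['ft_force'],s['joints'][5])
E
```

```text
5.0833 [-3.14144344e+00  9.42520019e-04 -1.83095020e-01] [ 0.56603116  0.87723283 -0.08284094] [-4.36052093  3.62369079  4.07079241] 1.3156856526527612
```

Emit:
carry_out:
  moves:
    - {"slide":[0,0,0],"spin":0.06}
    - {"slide":[0,0,0],"spin":0.06}
    - {"slide":[0,0,0],"spin":0}
    - {"slide":[0,0,0],"spin":0}
    - {"slide":[0,0,0],"spin":0}

```text
t: 5.5
eef_pos: [469.1, -147.2, 95.6]
tcp_rot: [-3.142, 0.001, -0.246]
ft_force: [-5.2, 2.0, 4.7]
opening: 0.127
grip_force: 30.0
```

```bash
python3 - <<'E'
from h import *
s=state();print(s['t'],s['tcp_rot'],s['moment'],s['ft_force'],s['joints'][5])
E
```

```text
5.5 [-3.14152931e+00  9.53570856e-04 -2.45743459e-01] [ 0.50205743  0.92439991 -0.03739823] [-5.21867696  1.95163447  4.73756906] 1.3783386987903847
```

Emit:
carry_out:
  moves:
    - {"slide":[0,0,0],"spin":0.06}
    - {"slide":[0,0,0],"spin":0.06}
    - {"slide":[0,0,0],"spin":0}
    - {"slide":[0,0,0],"spin":0}

```text
t: 5.83
eef_pos: [469.1, -147.2, 95.6]
tcp_rot: [3.141, 0.001, -0.307]
ft_force: [-4.6, 1.9, 2.9]
opening: 0.131
grip_force: 30.1
```

```bash
python3 - <<'E'
from h import *
s=state();print(s['t'],s['tcp_rot'],s['moment'],s['ft_force'],s['joints'][5])
E
```

```text
5.8333 [ 3.14128229e+00  9.35240571e-04 -3.07459740e-01] [0.47099264 0.89715559 0.50060692] [-4.59551749  1.93564407  2.86789637] 1.4406203235549453
```

Emit:
carry_out:
  moves:
    - {"slide":[0,0,0],"spin":0.06}
    - {"slide":[0,0,0],"spin":0}
    - {"slide":[0,0,0],"spin":0}
    - {"slide":[0,0,0],"spin":0}

```text
t: 6.17
eef_pos: [469.1, -147.2, 95.6]
tcp_rot: [3.141, 0.001, -0.338]
ft_force: [-4.1, 2.2, 4.3]
opening: 0.128
grip_force: 30.9
```

```bash
python3 - <<'E'
from h import *
s=state();print(s['t'],s['tcp_rot'],s['moment'],s['ft_force'],s['joints'][5])
c=read_camera('wrist');save(c,'w2')
E
```

```text
6.1667 [ 3.14107191e+00  9.38953938e-04 -3.37972868e-01] [0.45776998 0.89030955 0.77651746] [-4.06384996  2.22902416  4.29031722] 1.4714568475625265
```

View pics/w2.png

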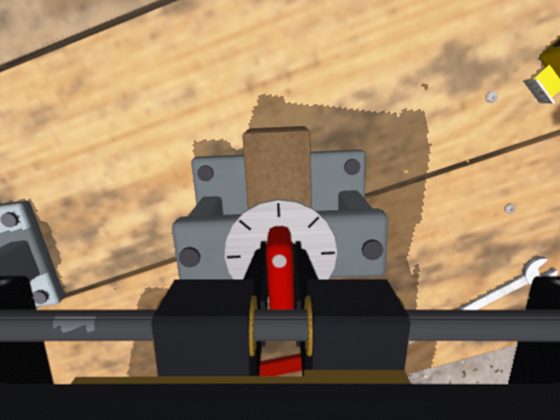

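The moment rose to 0.5 and then 0.78 N m from about yaw -0.26, so the screw has bottomed. The picture shows the wing (280,260) lined up with the strip and the tick at (279,210). I'll back off to yaw of about 0.515.

Emit:
carry_out:
  moves:
    - {"slide":[0,0,0],"spin":-0.164}
    - {"slide":[0,0,0],"spin":-0.164}
    - {"slide":[0,0,0],"spin":-0.164}
    - {"slide":[0,0,0],"spin":-0.164}
    - {"slide":[0,0,0],"spin":-0.164}
    - {"slide":[0,0,0],"spin":-0.164}
    - {"slide":[0,0,0],"spin":-0.164}
    - {"slide":[0,0,0],"spin":-0.164}
    - {"slide":[0,0,0],"spin":-0.164}
    - {"slide":[0,0,0],"spin":-0.164}
    - {"slide":[0,0,0],"spin":0}
    - {"slide":[0,0,0],"spin":0}

```text
t: 7.22
eef_pos: [469.1, -146.9, 95.6]
tcp_rot: [-3.141, 0.001, 0.519]
ft_force: [-4.8, 3.8, 4.2]
opening: 0.124
grip_force: 30.0
```

Emit:
carry_out:
  hand: 0
  moves:
    - {"slide":[0,0,0],"spin":0}
    - {"slide":[0,0,0],"spin":0}
    - {"slide":[0,0,0],"spin":0}
    - {"slide":[0,0,0],"spin":0}
    - {"slide":[0,0,0],"spin":0}
    - {"slide":[0,0,0],"spin":0}
    - {"slide":[0,0,0],"spin":0}
    - {"slide":[0,0,0],"spin":0}
    - {"slide":[0,0,0],"spin":0}
    - {"slide":[0,0,0],"spin":0}
    - {"slide":[0,0,0],"spin":0}
    - {"slide":[0,0,0],"spin":0}

```text
t: 8.22
eef_pos: [469.6, -147.3, 95.6]
tcp_rot: [3.141, -0.0, 0.516]
ft_force: [-0.1, -0.1, 0.0]
opening: 0.91
grip_force: 0.0
```

Emit:
carry_out:
  moves:
    - {"slide":[0,0,0],"spin":0}
    - {"slide":[0,0,0],"spin":0}
    - {"slide":[0,0,0],"spin":0}
    - {"slide":[0,0,-0.08],"spin":0}
    - {"slide":[0,0,-0.08],"spin":0}
    - {"slide":[0,0,-0.08],"spin":0}
    - {"slide":[0,0,-0.08],"spin":0}
    - {"slide":[0,0,0],"spin":0}
    - {"slide":[0,0,0],"spin":0}

```text
t: 8.97
eef_pos: [470.0, -147.4, 225.0]
tcp_rot: [3.139, -0.002, 0.516]
ft_force: [0.9, -0.1, -1.1]
opening: 1.004
grip_force: 0.0
```

```bash
python3 - <<'E'
from h import *
c=read_camera('wrist')
s=state();print(s['t'],s['eef_pos'],s['tcp_rot'][2],s['opening'])
ct,m=wing(c,(280,205),45);x,y,w,h=cv2.boundingRect(ct);print(x,y,w,h)
r=[(np.where(m[j])[0].min()+np.where(m[j])[0].max())/2 for j in (y+h-18,y+h-4)]
a,b=plane(c,(r[1],y+h-4),125),plane(c,(r[0],y+h-18),125);print('wing heading',np.degrees(np.arctan2(*(b-a)[1::-1])))
x=cv2.resize(c['color'][140:260,205:355,::-1],None,fx=5,fy=5,interpolation=cv2.INTER_CUBIC);cv2.imwrite('pics/crop3.png',x)
E
```

```text
9.0167 [ 469.39406986 -147.21109537  223.61989814] 0.5156067947968233 1.0006917665039308
268 176 22 55
wing heading 29.431425573990627
```

View pics/crop3.png

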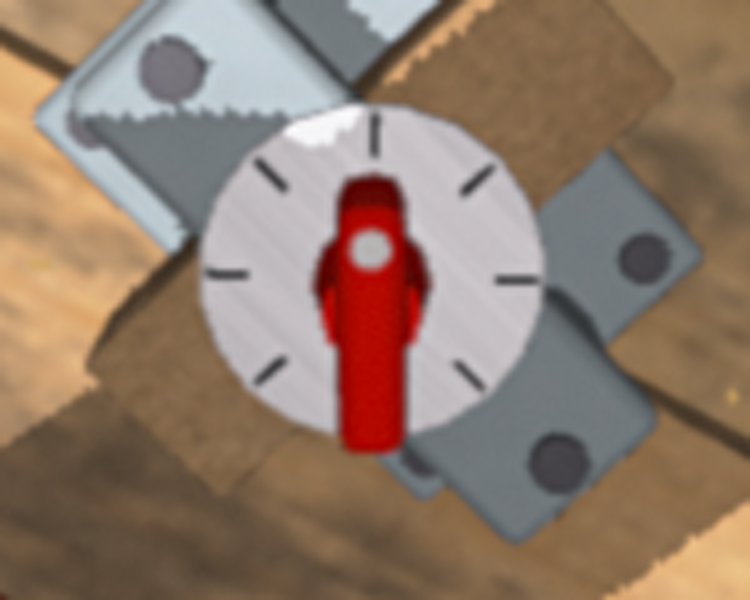

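The wing now points at the tick at crop (375,135), one eighth of a turn from the strip tick, and is within about 2°. The gripper is clear of everything.

```bash
python3 -c "from h import *;print(job_done())"
```

```text
the job is handed in; nothing more can be done
None
```

The red thumbscrew was bottomed, backed off one eighth of a turn (within about 2° by the index plate in the wrist view) and released; the blue one was not touched, and the job is handed in.

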